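# Set the vent dial of the clip-lid box to its mark

### The arm

A 6-joint arm with a two-finger parallel gripper is mounted at the origin on the work surface. World frame = base frame: x ahead of the robot, y to its left, z up, the work surface at z = 0. Lengths are in m, angles in rad, forces in N, time in s.
With the tool pointing down it reaches from about 0.35 to 0.95 m from the base axis. Payload 17.4 kg.
Tool frame: the origin (TCP) lies on the centre line of the jaws, within the pads' length; the fingertips stand robot.tips_ahead ahead of it and the grasp point (between the pads) lies 11 mm behind it (robot.tips_ahead is the distance from the TCP to the fingertips, in m); z points along the fingers, y is the direction in which the jaws open and shut (so a half turn about z gives the same grasp; the last joint's range is limited). The gripper opens to 93 mm and grips with 3 to 60 N. Pads are 15 mm wide; open, the fingers measure 128 mm over their backs; the gripper's body (75 mm by 188 mm) begins 65 mm behind the grasp point.
Start: joints at [-1.207, 0.116, 1.442, -0, 1.584, -0.038], TCP at [0.264, -0.621, 0.227] pointing down, gripper open.
Joint ranges: [-2.83, 2.83], [-0.83, 2.19], [0.07, 2.5], [-1.14, 4.28], [0.01, 3], [-2.97, 2.97]. Speed limits (rad/s): [1.89, 1.89, 2.22, 3.14, 3.14, 3.14].

### API

Orientations are given as a 3x3 rotation matrix whose columns are the frame's x, y, z axes.
In Python, from station import monitor, camera, get_calibration, robot gives the robot as it stands.
- The arm moves only by the tool send_rows, never from a script. Its argument "steps" is a list of rows, each a list of 5 numbers: the finger opening in m, from 0 to 0.093, then the shift along the tool's x, y, z in m, then the turn about the tool's z in degrees. In form: [[grip, tx, ty, tz, spin], ...]. A call has 1 to 8 rows; each row is the pose to reach, as a shift and turn from the pose measured when the call began, along the tool's axes at that moment; what a row does not reach only later rows make up. A row lasts 1/8 s, in which the tool goes at most 62.5 mm and 10.7 degrees, less where a joint would pass 70% of its speed; a pose out of reach is approached as far as the arm can. A call with a gripper value outside its range is refused whole. The fingers move at their own pace and stop on an object; "newtons" is the grip in N (left out, the last holds). Time passes only in rows, so rows that repeat a pose let the fingers close. It gives the time, the measured TCP pose, the force and the opening at its end, in the units of the state.
- monitor.get_obs(): the state, without advancing time (a new reading comes with each control period).
- camera(name): name is "side" or "top" or "wrist"; returns the picture (400x640x3 uint8, red, green, blue); there is no depth.
- get_calibration(name): a dict with "fx", "fy", "cx", "cy" (pixels), "extrinsics" (4x4, takes a point from camera to world coordinates). Camera axes: x right, y down, z forward; pixel columns grow to the right and rows downward; lengths in m; the calibration is good to about 2 mm. A picture is of the moment at which its call begins: read the wrist's pose just before it. get_calibration takes no time and is no camera call; for the wrist camera it gives the pose at the moment of the call.
- robot.job_done(): hands the job in, once; it reports no verdict.
The state is a dict: "time_s": time; "qpos": joint angles; "joint_velocities": joint speeds; "effort": joint torques, N m; "ee_pos": TCP position; "ee_rot": TCP orientation; "contact_force": force on the tool from outside, world axes, zero at the start; "moment": the same for the moment, N m; "gripper_width": opening from 0.0 (shut) to 1.0 (fully open).
Only numpy, scipy, OpenCV 4.12 (cv2) and the standard library are available. Lean on these libraries where they do the work, as an engineer would, in place of code of your own. Each camera call takes 0.05 s, during which the arm holds its last target. There are 200 camera calls.

### The job

Before the leftovers go into the fridge, close the vent of the rectangular clip-lid box: turn the dial on its lid until the pointer lines up with the raised white mark on the lid, then let go. Leave the dial of the round tub as it is, and do not shove, tip or lift either container.

Things in the scene. Friction and masses are not known exactly. Their poses are not given: they have to be found in the camera images.
- box_dial_grip (a point): Dial of the rectangular box, on its upright axis, 30 mm above the lid, where to grip. The dial: grey skirt 60 mm across, 7 mm high; on it through the axis a grip bar 50 mm long, 14 mm thick, top 43 mm above the lid. A white nose low at one bar end (to 40 mm from the axis) and a white line on top towards it are the pointer. x runs along the bar to the pointer, z up; turns with the dial.
- box_dial (a joint): Angle of the box's dial in rad, counter-clockwise positive seen from above; 0 when the pointer lines up with the mark. It starts 0.6 to 1.3 rad counter-clockwise of the mark, so turn it clockwise. It can turn past the mark (stops at -2.6 and 2.6), has a light friction of about 0.05 N m, and stays where it is left.
- box_mark (a point): White index rib on the box's lid (18 x 5 mm, 3 mm high) that points at the dial's axis; the point is its top's middle, 53 mm from the axis, x straight outward, z up; fixed to the box. The box: white, red lid, 146 mm (along x) x 206 mm, 98 mm high, about 2 kg, loose on the counter, dial mid-lid; nothing else stands up from the lid. The clips hang at its sides.
- tub_dial_tip (a point): Pointer end of the dial on the other container, to be left alone: a round tub, white with a red lid, 156 mm across, 98 mm high, with the same dial and mark in the middle of its lid. The point is 40 mm from that dial's axis, 10 mm above the lid; x points outward. Box and tub stand side by side; which is left and which right varies.

How it is judged:
At the end, for the whole second after the job is handed in: The pointer of the rectangular box's dial is within 10 degrees of the mark and still; the box stands upright within 40 mm of where it was, and the round tub and its dial are as they were (pointer end within 20 mm) (value of joint box_dial between -0.175 and 0.175 rad and velocity of joint box_dial between -0.05 and 0.05 rad/s and distance of box_mark from where it was at the start of the episode below 0.04 m and angle between box_mark's own z axis and vertical below 0.1 rad and distance of tub_dial_tip from where it was at the start of the episode below 0.02 m); the robot touches nothing.
It fails at once if the box is shoved or lifted by more than 40 mm (distance of box_mark from where it was at the start of the episode above 0.04 m).
It fails at once if the box is tipped by more than 0.2 rad (angle between box_mark's own z axis and vertical above 0.2 rad).
It fails at once if the round tub is tipped by more than 0.2 rad (angle between tub_dial_tip's own z axis and vertical above 0.2 rad).
It fails at once if the round tub or its dial is moved (pointer end by more than 20 mm) (distance of tub_dial_tip from where it was at the start of the episode above 0.02 m).
It also fails if it takes over 29 s, if anything falls off the work surface, if the arm or the gripper's body presses on something with over 40 N, if the wrist force passes 120 N, or if a joint passes its speed limit or range.

## Working session

There is one attempt and no reset: what is moved stays moved. The work goes in short steps, Python scripts to look and compute and a tool call to move; the robot and the scene stay as the last step left them, time stands still between calls to the robot, and variables do not carry over. Pictures are saved under pics/ and viewed, about 8 in all and at most 12, crops included, and the job is handed in when it is done.

Besides the shell and the picture viewer there is one more tool, called in YAML: its name, and indented under it one key for each argument. send_rows: Moves the arm, as the interface text tells. Its arguments: {"type":"object","properties":{"steps":{"type":"array","items":{"type":"array","items":{"type":"number"}}},"newtons":{"type":"number"}},"required":["steps"]}

```bash
mkdir -p pics; python3 - <<'E'
from station import monitor,camera,get_calibration,robot
import cv2,numpy as np
o=monitor.get_obs();print(o['time_s'],o['ee_pos'],np.round(o['ee_rot'],3).tolist(),robot.tips_ahead)
for n in['top','side']:
    im=camera(n);cv2.imwrite(f'pics/{n}0.png',im[:,:,::-1])
    c=get_calibration(n);print(n,c['fx'],c['cx'],c['cy'],np.round(c['extrinsics'],3).tolist())
E
```

```text
0.0 [ 0.2638933  -0.62105961  0.2259103 ] [[0.92, 0.391, -0.0], [0.391, -0.92, 0.001], [0.0, -0.001, -1.0]] 0.008
top 361.2808969876165 320.64782281624514 199.87923757176912 [[-0.052, -0.97, 0.236, 0.435], [-0.999, 0.05, -0.012, 0.009], [0.0, -0.237, -0.972, 0.795], [0.0, 0.0, 0.0, 1.0]]
side 449.48004542409586 321.0885771255903 201.32705721942577 [[0.93, -0.205, 0.306, 0.354], [-0.369, -0.5, 0.784, -0.616], [-0.008, -0.841, -0.54, 0.568], [0.0, 0.0, 0.0, 1.0]]
```

View pics/top0.png

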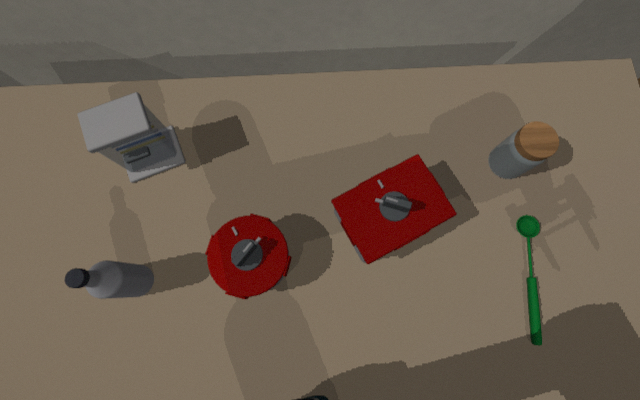

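The box is on the right, with its dial near (395,206), its mark near (381,184) and its pointer end near (378,202). The tub is on the left at (247,255). I'll zoom in on the box and measure it.

```bash
cat > h.py <<'E'
import numpy as np,cv2
from station import monitor,camera,get_calibration,robot
def ray(c,uv,z):
    E=np.array(c['extrinsics']);d=E[:3,:3]@np.array([(uv[0]-c['cx'])/c['fx'],(uv[1]-c['cy'])/c['fy'],1])
    return E[:3,3]+d*(z-E[2,3])/d[2]
def lid(im):
    hsv=cv2.cvtColor(im,cv2.COLOR_RGB2HSV)
    m=((hsv[...,1]>180)&((hsv[...,0]<8)|(hsv[...,0]>172))&(hsv[...,2]>90)).astype(np.uint8)
    cs,_=cv2.findContours(m,cv2.RETR_EXTERNAL,cv2.CHAIN_APPROX_NONE)
    return [c for c in cs if cv2.contourArea(c)>1500]
E
python3 - <<'E'
from h import *
im=cv2.imread('pics/top0.png')[:,:,::-1].copy();c=get_calibration('top')
for k in lid(im):
    P=np.array([ray(c,p,.098)[:2] for p in k[:,0]],np.float32)
    print(cv2.minAreaRect(P))
for uv,z in[((381,184),.101),((378,202),.108),((395,206),.105)]:print(uv,ray(c,uv,z))
a=im[165:245,330:460];b=im[215:300,205:295]
cv2.imwrite('pics/topc.png',cv2.resize(a,None,fx=6,fy=6,interpolation=cv2.INTER_CUBIC)[:,:,::-1])
s=cv2.imread('pics/side0.png');cv2.imwrite('pics/side0v.png',s)
E
```

```text
((0.5036507248878479, 0.1462847888469696), (0.15119315683841705, 0.1516866236925125), 34.00072479248047)
((0.5821343660354614, -0.14250299334526062), (0.1470111906528473, 0.2081751823425293), 25.96541976928711)
(381, 184) [ 0.62974644 -0.12231945  0.101     ]
(378, 202) [ 0.59160391 -0.11181322  0.108     ]
(395, 206) [ 0.58255416 -0.14486139  0.105     ]
```

View pics/topc.png

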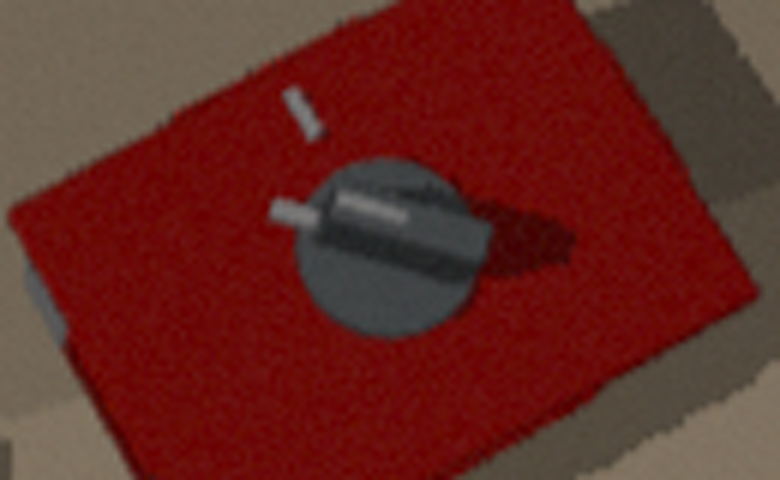

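View pics/side0.png

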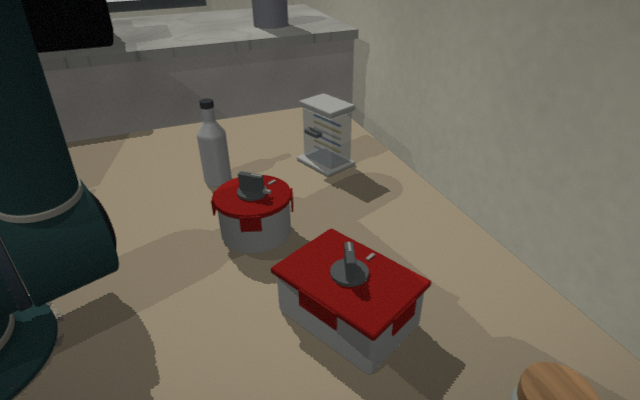

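The fitted rectangle is 147 x 208 mm and the mark is 52 mm from the axis, so both agree with the given sizes. The dial axis is near (0.582, -0.143), with the mark at about 26° and the pointer at about 76° in world. I'll move above the box and refine there.

send_rows:
  steps:
    - [0.07, 0.048, -0.0316, 0, -6]
    - [0.07, 0.096, -0.0632, 0, -12]
    - [0.07, 0.144, -0.0948, 0, -18]
    - [0.07, 0.192, -0.1264, 0, -24]
    - [0.07, 0.24, -0.158, 0, -30]
    - [0.07, 0.288, -0.1896, 0, -36]
    - [0.07, 0.336, -0.221, 0, -42]
    - [0.07, 0.384, -0.253, 0, -48]

```text
time_s: 1.1
ee_pos: [0.519, -0.2363, 0.2261]
ee_rot: [[0.322, 0.947, -0.0], [0.947, -0.322, 0.001], [0.001, -0.001, -1.0]]
contact_force: [1.1, -0.2, -1.1]
gripper_width: 0.75
```

```bash
python3 - <<'E'
from h import *
o=monitor.get_obs();c=get_calibration('wrist');im=camera('wrist')
cv2.imwrite('pics/w1.png',im[:,:,::-1])
R=np.array(o['ee_rot']);p=o['ee_pos'];print(o['time_s'],p,np.degrees(np.arctan2(R[1,0],R[0,0])),o['gripper_width'])
d=np.array([.582,-.1425,.227])-p;print(R.T@d)
E
```

```text
1.1 [ 0.51904896 -0.23630337  0.22612602] 71.21623782316394 0.7502888451563834
[ 0.10907815  0.02939325 -0.00081481]
```

View pics/w1.png

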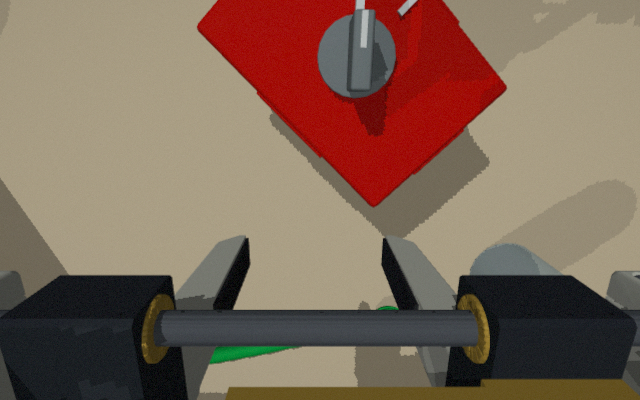

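The dial skirt is centred near (357,56), the line on top of the bar runs from (363,47) to (366,10), and the mark is near (408,7).

```bash
python3 - <<'E'
from h import *
c=get_calibration('wrist')
a=ray(c,(357,56),.105);print('axis',a)
l=ray(c,(366,10),.141)-ray(c,(363,47),.141);print('line deg',np.degrees(np.arctan2(l[1],l[0])))
e=ray(c,(373,11),.141)-ray(c,(370,90),.141);e2=ray(c,(355,10),.141)-ray(c,(348,90),.141)
for q in(e,e2):print('edge',np.degrees(np.arctan2(q[1],q[0])),np.linalg.norm(q))
b=sum(ray(c,u,.141) for u in[(373,11),(370,90),(355,10),(348,90)])/4;print('bar centre',b)
k1,k2,k3=[ray(c,u,.098) for u in[(198,27),(374,206),(506,88)]]
for q in(k2-k1,k3-k2):print('lid edge',np.degrees(np.arctan2(q[1],q[0])),np.linalg.norm(q))
m=ray(c,(402,14),.101);print('mark inner',m,np.linalg.norm((m-a)[:2]),np.degrees(np.arctan2(*(m-a)[[1,0]])))
E
```

```text
axis [ 0.58561659 -0.13956012  0.105     ]
line deg 68.91405620591918
edge 71.9861654705922 0.04808374848686198
edge 67.99656387087317 0.04875974361217298
bar centre [ 0.58408286 -0.1402217   0.141     ]
lid edge -63.71276235306265 0.200058649387087
lid edge 26.192155415543837 0.14044475924554145
mark inner [ 0.62614945 -0.12188334  0.101     ] 0.04421969685779688 23.56248643445192
```

send_rows:
  steps:
    - [0.06, 0.03, 0.015, 0, 0]
    - [0.06, 0.06, 0.031, 0, 0]
    - [0.06, 0.06, 0.031, 0, 0]
    - [0.06, 0.06, 0.031, 0, 0]

```text
time_s: 1.65
ee_pos: [0.5696, -0.1847, 0.2259]
ee_rot: [[0.314, 0.949, -0.0], [0.949, -0.314, 0.003], [0.003, -0.001, -1.0]]
contact_force: [0.5, 0.8, -0.1]
gripper_width: 0.646
```

```bash
python3 - <<'E'
from h import *
o=monitor.get_obs();im=camera('wrist')
cv2.imwrite('pics/w2.png',cv2.resize(im[0:260,180:580],None,fx=2,fy=2)[:,:,::-1])
R=np.array(o['ee_rot']);print(o['time_s'],o['ee_pos'],np.degrees(np.arctan2(R[1,0],R[0,0])))
E
```

```text
1.65 [ 0.56960618 -0.1846711   0.22585105] 71.7040859503826
```

View pics/w2.png

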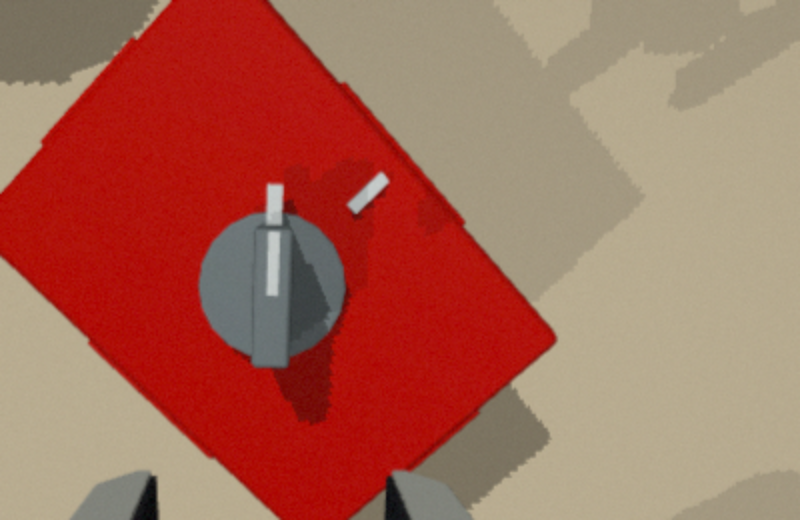

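In this crop (2x, column offset 180), the bar runs from (273,227) to (270,367), the nose tip is at (275,184), the skirt centre at (272,285), and the mark from (353,209) to (384,177).

```bash
python3 - <<'E'
from h import *
c=get_calibration('wrist');o=monitor.get_obs();R=np.array(o['ee_rot'])
f=lambda x,y,z:ray(c,(180+x/2,y/2),z)
an=lambda q:(round(np.degrees(np.arctan2(q[1],q[0])),1),round(np.linalg.norm(q[:2]),4))
a=f(272,285,.105);b=(f(273.5,227,.141)+f(270,367,.141))/2
print('axis',a,'bar',b)
print('bar',an(f(273.5,227,.141)-f(270,367,.141)),'line',an(f(273,230,.141)-f(273,296,.141)),'nose',an(f(275,184,.108)-a))
print('rib',an(f(384,177,.101)-f(353,209,.101)),'mark',an(f(368.5,193,.101)-a))
print('long',an(f(556,338,.098)-f(265,0,.098)))
t=np.r_[(a+b)[:2]/2,.117];print(R.T@(t-o['ee_pos']),t)
E
```

```text
axis [ 0.58354839 -0.14498183  0.105     ] bar [ 0.5832612 -0.1453419  0.141    ]
bar (np.float64(70.3), np.float64(0.0497)) line (np.float64(71.8), np.float64(0.0228)) nose (np.float64(70.0), np.float64(0.0391))
rib (np.float64(27.6), np.float64(0.0169)) mark (np.float64(24.8), np.float64(0.0523))
long (np.float64(-64.4), np.float64(0.1775))
[0.04182345 0.00080702 0.10912793] [ 0.58340479 -0.14516187  0.117     ]
```

The wrist and top views agree: the axis is at (0.583, -0.145), the pointer at about 70.5° and the mark at about 26°, so the turn is about 44.5° clockwise. Next I'll move over the dial and go down.

send_rows:
  steps:
    - [0.06, 0.021, 0, 0, 1]
    - [0.06, 0.042, 0.001, 0.01, 1]
    - [0.06, 0.042, 0.001, 0.035, 1]
    - [0.06, 0.042, 0.001, 0.06, 1]
    - [0.06, 0.042, 0.001, 0.085, 1]
    - [0.06, 0.042, 0.001, 0.1, 1]
    - [0.06, 0.042, 0.001, 0.107, 1]
    - [0.06, 0.042, 0.001, 0.107, 1]

```text
time_s: 2.7
ee_pos: [0.5837, -0.1451, 0.1192]
ee_rot: [[0.331, 0.944, 0.0], [0.944, -0.331, 0.003], [0.003, -0.001, -1.0]]
contact_force: [-0.4, 1.0, 0.6]
gripper_width: 0.647
```

```bash
python3 - <<'E'
from h import *
o=monitor.get_obs();im=camera('wrist')
cv2.imwrite('pics/w3.png',im[:,:,::-1])
R=np.array(o['ee_rot']);print(o['time_s'],o['ee_pos'],np.degrees(np.arctan2(R[1,0],R[0,0])),R.T@(np.array([.5834,-.1451,.117])-o['ee_pos']),o['contact_force'])
E
```

```text
2.7 [ 0.58367703 -0.14508915  0.11921417] 70.66748776037461 [-0.00010827 -0.00025565  0.00221412] [-0.38963959  0.9796314   0.62725848]
```

View pics/w3.png

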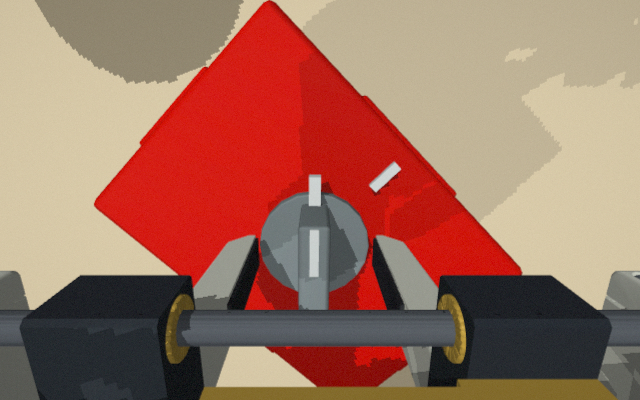

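The bar (x about 314) sits centred between the fingers. Closing gently.

send_rows:
  steps:
    - [0.03, 0, 0, 0.001, 0]
    - [0.008, 0, 0, 0.001, 0]
    - [0.008, 0, 0, 0.001, 0]
    - [0.008, 0, 0, 0.001, 0]
    - [0.008, 0, 0, 0.001, 0]
    - [0.008, 0, 0, 0.001, 0]
  newtons: 15

```text
time_s: 3.5
ee_pos: [0.5836, -0.1451, 0.1188]
ee_rot: [[0.331, 0.944, -0.0], [0.944, -0.331, 0.003], [0.003, -0.001, -1.0]]
contact_force: [-5.2, 0.8, 2.3]
gripper_width: 0.146
```

Width 0.146 is 13.6 mm, so the bar is gripped. The side force is small. Now the clockwise turn, at a gentle pace.

send_rows:
  steps:
    - [0.008, 0, 0, 0, 6]
    - [0.008, 0, 0, 0, 12]
    - [0.008, 0, 0, 0, 18]
    - [0.008, 0, 0, 0, 24]
    - [0.008, 0, 0, 0, 30]
    - [0.008, 0, 0, 0, 36]
    - [0.008, 0, 0, 0, 41]
    - [0.008, 0, 0, 0, 44.5]

```text
time_s: 4.5
ee_pos: [0.5835, -0.145, 0.1188]
ee_rot: [[0.899, 0.439, -0.0], [0.439, -0.899, 0.003], [0.001, -0.003, -1.0]]
contact_force: [-3.5, 1.0, 1.1]
gripper_width: 0.154
```

send_rows:
  steps:
    - [0.008, 0, 0, 0, 0]
    - [0.008, 0, 0, 0, 0]

```text
time_s: 4.75
ee_pos: [0.5834, -0.145, 0.1188]
ee_rot: [[0.898, 0.44, -0.0], [0.44, -0.898, 0.003], [0.001, -0.003, -1.0]]
contact_force: [-2.6, 0.3, 2.1]
gripper_width: 0.152
```

```bash
python3 - <<'E'
from h import *
o=monitor.get_obs();im=camera('wrist')
cv2.imwrite('pics/w4.png',im[:,:,::-1])
R=np.array(o['ee_rot']);print(o['time_s'],o['ee_pos'],np.degrees(np.arctan2(R[1,0],R[0,0])),o['contact_force'],o['moment'])
E
```

```text
4.75 [ 0.58343687 -0.14496506  0.1187632 ] 26.109558507763584 [-2.64526152  0.32652026  2.14378463] [ 0.08181172  0.26807848 -0.0512725 ]
```

View pics/w4.png

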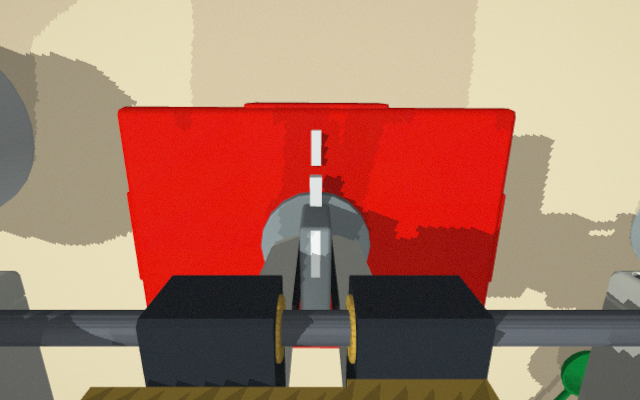

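The line, the nose (316,190) and the mark (316,148) are in line. Now I'll open, wait, and go straight up.

send_rows:
  steps:
    - [0.03, 0, 0, 0, 0]
    - [0.05, 0, 0, 0, 0]
    - [0.06, 0, 0, 0, 0]
    - [0.06, 0, 0, 0, 0]
    - [0.06, 0, 0, -0.02, 0]
    - [0.06, 0, 0, -0.05, 0]
    - [0.06, 0, 0, -0.08, 0]
    - [0.06, 0, 0, -0.12, 0]

```text
time_s: 5.8
ee_pos: [0.5832, -0.1453, 0.2408]
ee_rot: [[0.898, 0.44, -0.0], [0.44, -0.898, 0.003], [0.001, -0.003, -1.0]]
contact_force: [0.7, 1.1, 0.1]
gripper_width: 0.646
```

send_rows:
  steps:
    - [0.06, -0.03, 0, -0.02, 0]
    - [0.06, -0.06, 0, -0.03, 0]
    - [0.06, -0.06, 0, -0.03, 0]
    - [0.06, -0.06, 0, -0.03, 0]

```text
time_s: 6.3
ee_pos: [0.5296, -0.1717, 0.2714]
ee_rot: [[0.898, 0.44, 0.001], [0.44, -0.898, 0.003], [0.002, -0.002, -1.0]]
contact_force: [-0.1, -0.4, -0.0]
gripper_width: 0.645
```

```bash
python3 - <<'E'
from h import *
o=monitor.get_obs();w=camera('wrist');t=camera('top')
cv2.imwrite('pics/w5.png',np.vstack([cv2.resize(t[150:310,190:470],(640,366)),w[:230]])[:,:,::-1])
print(o['time_s'],o['ee_pos'],o['contact_force'])
c=get_calibration('top')
for k in lid(t):
    P=np.array([ray(c,p,.098)[:2] for p in k[:,0]],np.float32);print(cv2.minAreaRect(P))
E
```

```text
6.3 [ 0.52961081 -0.17166383  0.2714358 ] [-0.0720693  -0.39245364 -0.04172456]
((0.5032169818878174, 0.14548899233341217), (0.15184028446674347, 0.15252098441123962), 34.00072479248047)
((0.5823507905006409, -0.14154228568077087), (0.14726723730564117, 0.21126259863376617), 26.453012466430664)
```

View pics/w5.png

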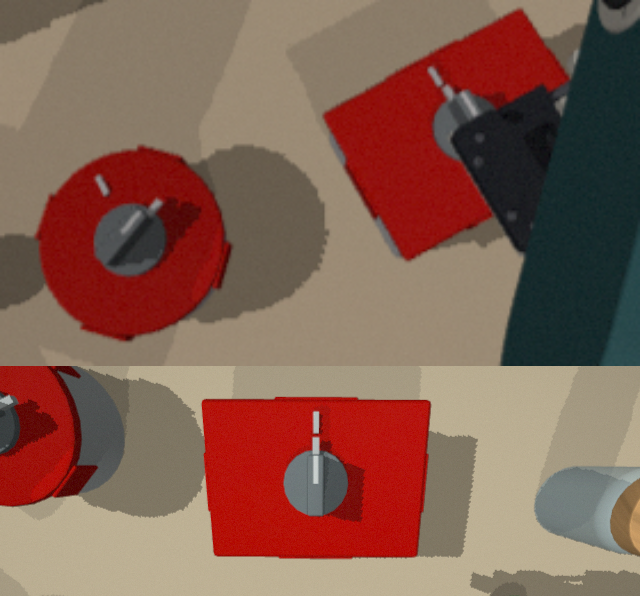

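The pointer (316,440) and the mark (316,420) line up exactly in the wrist view. The box and tub have not moved, and the arm touches nothing.

```bash
python3 -c "
from station import robot
print(robot.job_done())"
```

```text
the job is handed in; nothing more can be done
None
```

I turned the box's dial about 44.5° clockwise so its pointer lines up with the white mark, let go, backed away and handed the job in at about 6.4 s.

- **Dial:** after release, the wrist picture shows the bar line, nose and mark all in one line at column 316. I judged this by eye, but any error looks far smaller than the 10° allowed.
- **Containers:** in the top picture the fitted lid centres of box and tub shifted by about 1 mm, which is within measuring noise. The tub's dial looks unchanged.
- **Contact:** the arm was clear of everything at the end, with about 0.4 N on the force reading.
- **Disagreement:** my first rough estimate of the pointer angle, from the top view, was 76°. The closer wrist view gave about 70.5°, and I used that one; the final picture bears it out.

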